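Pin the clutch plate and set the adjuster nut

TASK

Lock the clutch plate first: slide the loose yellow-handled pin down through the hole in the plate's tab and the lug below it until its collar rests on the tab, and let go of it. Then screw the brass knurled nut on the centre stud clockwise until it bottoms out, back it off a quarter turn, and finish with the gripper still holding the nut at that setting (do not let go at the end). Leave the spring, the bearing ring and the spanner where they are.

Things in the scene. Friction and masses are not known exactly. Their poses are not given: they have to be found in the camera images.
- pin_grip (a point): Centre of the loose lock pin's upright handle; z points up along the pin. Yellow round handle, 17 mm across, 40 mm tall (20 mm above and below this point). Below it a steel collar, 25 mm across, 5 mm thick, its underside 25 mm below this point; then a round steel shank, 12 mm across, 45 mm long, tapered tip 70 mm below this point. About 90 g.
- pin_block: Fixed wooden block, 60 x 60 mm, 52 mm high; origin at the centre of its underside. The pin's shank stands in its vertical centre hole (15 mm wide, 48 mm deep) with the collar resting on the block's top: lift the pin 50 mm to clear it.
- hole (a point): Mouth centre of the hole in the clutch plate's tab, level with the tab's top, 56 mm above the work surface; z up. Tab 46 x 46 mm, 10 mm thick. A lug of the base lies below (its top 26 mm below this point, 12 mm thick) with a hole in line. Both holes vertical, 15 mm across, 3 mm chamfers, open below. With the pin home, pin_grip is 25 mm above this point.
- fixture: Fixed clutch plate on a base, grey steel, 200 mm across, top 56 mm above the work surface; origin at its centre on the surface, z up. It does not turn. The centre stud with the nut stands on its axis; the stud's end is its highest point, 127 mm up. The tab with the hole sticks out towards -y, the hole 125 mm from the axis.
- nut_grip (a point): Centre of the brass knurled nut, on its vertical axis, half-way up; z up, x towards its red index mark (on top and side). Round, 35 mm across, 26 mm tall. Already started on the stud (sinks 4 mm per clockwise turn seen from above) over a shoulder 28 mm across, 23 mm tall. This point is 102 mm up when bottomed; the 16 mm stud stands up to 12 mm out of its top. It stays where it is left.
- nut (a joint): Angle (rad) the nut is unscrewed from its stop: 0 = bottomed out on the shoulder, a hard stop; grows as it turns anticlockwise seen from above; pi/2 = a quarter turn backed off. Starts between 1.9 and 2.9. Turning takes about 0.1 N m; a 25 N grip turns it, and the fingers slip round it at the stop.
- spring_mid (a point): Bystander: a short steel coil spring standing upright, 33 mm in diameter, 56 mm tall; this point is its centre, half-way up.
- bearing_mid (a point): Bystander: a steel bearing ring lying flat, 72 mm outside, 40 mm inside, 18 mm thick; this point is its centre.
- spanner_grip (a point): Bystander: a steel spanner 170 mm long lying flat beyond the fixture; this point is on its handle.
There are look-alikes about, which are no part of the job. What is shaped like the part that bears pin_grip but green or red is not meant.

How it is judged (in metres and radians):
On the way, in this order (a step that is already met when the one before it is completed fails the run):
1. the pin is home through tab and lug, its collar on the tab, and the fingers have let go of it (horizontal distance between pin_grip and hole below 0.006 m and z of pin_grip in the frame of hole between 0.02 and 0.029 m and angle between pin_grip's own z axis and vertical below 0.09 rad and contact force between the fingers and pin below 0.1 N), for 0.2 s.
2. the nut has bottomed out on the shoulder (value of joint nut below 0.08 rad), for 0.1 s.
At the end, for the whole second after the job is handed in: Pin home: within 6 mm of the hole axis, collar within 4 mm of the tab, upright within 5 degrees. Nut, after bottoming out, still, 90 degrees off its stop (within 15 degrees), and still gripped (over 2 N, grasp point within 35 mm of its centre) (all of step 1 and value of joint nut between 1.301 and 1.841 rad and velocity of joint nut between -0.1 and 0.1 rad/s and contact force between the fingers and nut above 2 N and distance between the grasp point and nut_grip below 0.035 m); the arm keeps its last pose, push and grip.
It fails at once if the spring is pushed more than 30 mm from its place (distance of spring_mid from where it was at the start of the episode above 0.03 m).
It fails at once if the bearing ring is pushed more than 30 mm from its place (distance of bearing_mid from where it was at the start of the episode above 0.03 m).
It fails at once if the spanner is pushed more than 30 mm from its place (distance of spanner_grip from where it was at the start of the episode above 0.03 m).
It also fails if it takes over 70 s, if anything falls off the work surface, if the arm or the gripper's body presses on something with over 40 N, if the wrist force passes 120 N, or if a joint passes its speed limit or range.

ROBOT

A 7-joint arm with a two-finger parallel gripper is mounted at the origin on the work surface. World frame = base frame: x ahead of the robot, y to its left, z up, the work surface at z = 0. Lengths are in mm, angles in rad, forces in N, time in s.
With the tool pointing down it reaches from about 425 to 875 mm from the base axis. Payload 8.4 kg.
Tool frame: the origin (TCP) lies on the centre line of the jaws, within the pads' length; the fingertips stand 22 mm ahead of it and the grasp point (between the pads) lies 3 mm ahead of it; z points along the fingers, y is the direction in which the jaws open and shut (so a half turn about z gives the same grasp; the last joint's range is limited). The gripper opens to 87 mm and grips with 3 to 60 N. Pads are 19 mm wide; open, the fingers measure 117 mm over their backs; the gripper's body (75 mm by 190 mm) begins 51 mm behind the grasp point.
Start: joints at [1.043, 0.333, 0.04, 1.465, -0.013, 1.343, -0.059], TCP at [270.232, -591.134, 244.546] pointing down, gripper open.
Joint ranges: [-2.58, 2.58], [-0.38, 2.09], [-1.3, 1.39], [0.25, 2.4], [-1.5, 4.64], [0.08, 2.09], [-2.65, 2.65]. Speed limits (rad/s): [2.22, 2.22, 2.79, 2.79, 3.14, 3.14, 3.14].

INTERFACE

Orientations are given as a unit quaternion [w, x, y, z].
In Python, from rig import arm, cams gives the robot as it stands. The module is installed in compiled form; this text tells all that it offers.
- The arm moves only by the shell command python3 -m pendant 'ROWS' [OPENING]. ROWS is JSON, a list of rows, each a list of 2 entries, a list of its own where there are three numbers: the shift along the tool's x, y, z in mm, then the turn about the tool's z in degrees. A call has 1 to 8 rows; each row shifts and turns the commanded pose from where the row before left it, along the tool's axes as they then stand; what a row does not reach is not made up. A row lasts 1/8 s, in which the tool goes at most 62.5 mm and 10.7 degrees, less where a joint would pass 70% of its speed; a pose out of reach is approached as far as the arm can. A call with a gripper value outside its range is refused whole. OPENING is the opening, from -1 (shut) to 1 (fully open), set as the call begins (- or left out, the last holds). The fingers move at their own pace and stop on an object; the grip force is fixed at half the most. Time passes only in rows, so rows that do not move let the fingers close. It gives the time, the measured TCP pose, the force and the opening at its end, in the units of the state.
- arm.state(): the state, without advancing time (a new reading comes with each control period).
- cams.capture(name): name is "scene" or "top" or "wrist"; returns a dict with "image" (480x640x3 uint8, blue, green, red), "fx", "fy", "cx", "cy" (pixels), "distortion" ([k1, k2, p1, p2, k3] as OpenCV has them; the pictures are not rectified), "xyz" and "rotation" of the camera in the world. Camera axes: x right, y up, looking along -z (the intrinsics and any distortion apply to the point x, -y, -z); pixel columns grow to the right and rows downward; lengths in mm; the calibration is good to about 2 mm. A picture is of the moment at which its call begins. There is no depth.
- arm.close_job(): hands the job in, once; it reports no verdict.
The state is a dict: "t": time; "q": joint angles; "dq": joint speeds; "joint_efforts": joint torques, N m; "ee_pos": TCP position; "ee_rot": TCP orientation; "force": force on the tool from outside, world axes, zero at the start; "wrist_torque": the same for the moment, N m; "opening": finger opening in mm.
Only numpy, scipy, OpenCV 4.12 (cv2) and the standard library are available. Lean on these libraries where they do the work, as an engineer would, in place of code of your own. Each camera call takes 0.05 s, during which the arm holds its last target.

## Working session

There is one attempt and no reset: what is moved stays moved. The work goes in short steps, Python scripts to look and compute and a shell command to move; the robot and the scene stay as the last step left them, time stands still between calls to the robot, and variables do not carry over. Pictures are saved under pics/ and viewed, and the job is handed in when it is done.

```bash
mkdir -p pics
python3 - <<'E'
from rig import arm,cams
import cv2
s=arm.state()
print(s)
for n in ["scene","top","wrist"]:
    c=cams.capture(n); cv2.imwrite(f"pics/{n}0.png",c["image"])
    print(n,[c[k] for k in("fx","fy","cx","cy","distortion","xyz","rotation")])
E
```

```text
{'t': 0.0, 'q': array([ 1.04278122,  0.33387618,  0.03990654,  1.46626848, -0.01338924,
        1.34329127, -0.05847356]), 'dq': array([-0.00072864, -0.00073312,  0.00158353,  0.00163471, -0.0003915 ,
       -0.00035049, -0.00082488]), 'joint_efforts': array([ 8.93542638e-04, -6.56345558e+01,  1.33613605e+00, -4.03805852e+01,
       -5.95197827e-02,  4.46672528e-02,  1.52805042e-04]), 'ee_pos': array([ 270.04100995, -590.77884358,  243.68351259]), 'ee_rot': array([-7.54507349e-04,  9.77104364e-01,  2.12759111e-01, -2.29397867e-04]), 'force': array([-0.22102802,  0.9793702 , -0.00827193]), 'wrist_torque': array([-0.03089369,  0.03809617, -0.01239159]), 'opening': 86.99338262318966}
scene [456.9488582561188, 456.9488582561188, 322.73228970773107, 234.7360713023867, array([0.0171913, 0.       , 0.       , 0.       , 0.       ]), array([1231.78897654,   54.46954565,  633.60855449]), array([0.61558802, 0.29098527, 0.32441245, 0.65660911])]
top [493.4850688836927, 493.4850688836927, 321.11050225856803, 249.8597458796926, array([-0.01555604,  0.        ,  0.        ,  0.        ,  0.        ]), array([ 457.5716897 ,    2.33359292, 1220.34585647]), array([ 0.71498946,  0.02261963, -0.04192845, -0.69751017])]
wrist [430.7280816781894, 430.7280816781894, 321.78188088033477, 241.92419906297636, array([-0.06743663,  0.        ,  0.        ,  0.        ,  0.        ]), array([ 336.8914315 , -560.45087331,  384.15502591]), array([ 0.83366298, -0.11337384,  0.07395266, -0.53542826])]
```

View pics/scene0.png

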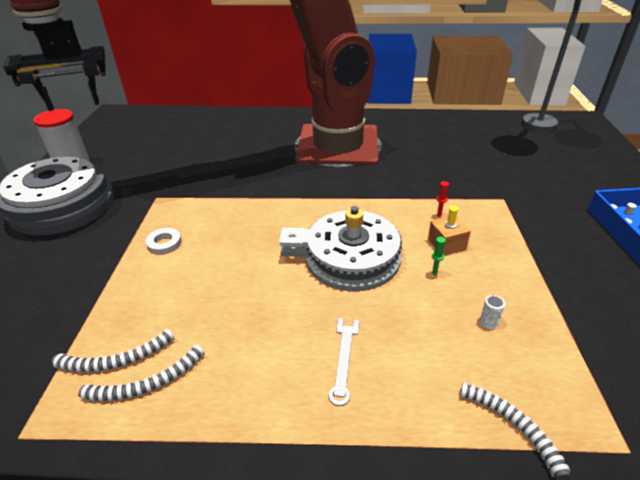

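View pics/top0.png

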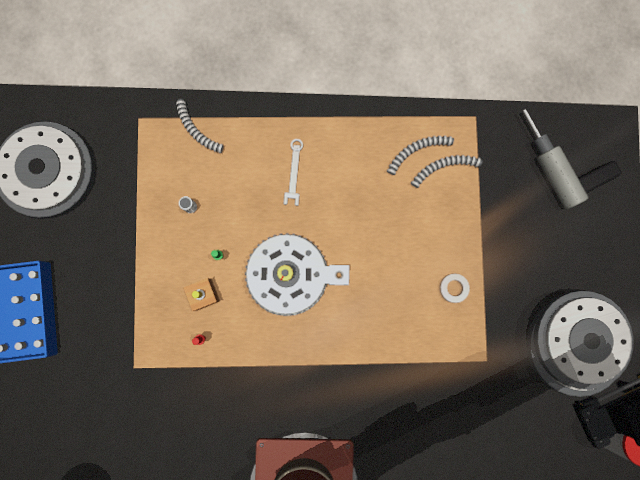

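View pics/wrist0.png

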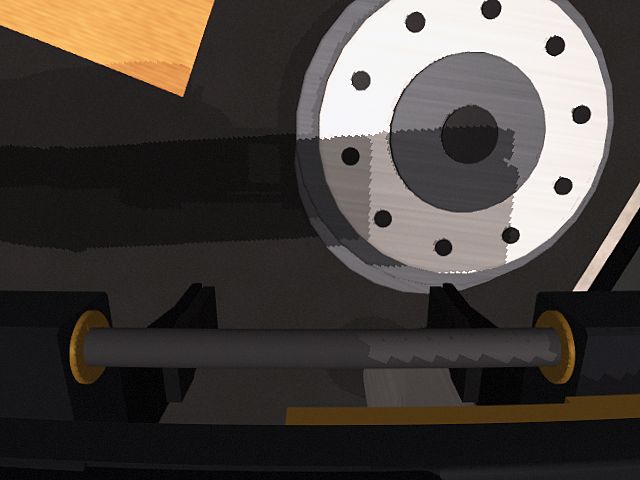

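Candidates for the pin are the yellow one in the wooden block, scene (453,215) / top (198,295); green at (439,252) / (218,254); and red at (443,197) / (199,339). Only the yellow one in the block fits the description. I'll check it in enlarged crops.

```bash
cat > h.py <<'E'
import numpy as np, cv2
from scipy.spatial.transform import Rotation as R
from scipy.optimize import least_squares
def Rm(q): return R.from_quat(q,scalar_first=True).as_matrix()
F=np.diag([1.,-1,-1])
def K(c): return np.array([[c["fx"],0,c["cx"]],[0,c["fy"],c["cy"]],[0,0,1]])
def ray(c,uv):
    p=cv2.undistortPoints(np.array([[uv]],float),K(c),np.array(c["distortion"]))[0,0]
    d=Rm(c["rotation"])@F@np.array([p[0],p[1],1]); return np.array(c["xyz"]),d/np.linalg.norm(d)
def proj(c,P):
    M=F@Rm(c["rotation"]).T; 
    return cv2.projectPoints(np.array(P,float).reshape(-1,1,3),cv2.Rodrigues(M)[0],-M@np.array(c["xyz"]),K(c),np.array(c["distortion"]))[0][:,0]
def atz(c,uv,z):
    o,d=ray(c,uv); return o+d*(z-o[2])/d[2]
def tri(obs):
    A=0;b=0
    for c,uv in obs:
        o,d=ray(c,uv); M=np.eye(3)-np.outer(d,d); A=A+M; b=b+M@o
    X=np.linalg.solve(A,b)
    return X,[np.round(proj(c,X)[0]-uv,1) for c,uv in obs]
def crop(im,x0,y0,x1,y1,s,f):
    cv2.imwrite(f,cv2.resize(im[y0:y1,x0:x1],None,fx=s,fy=s,interpolation=cv2.INTER_CUBIC))
def totool(s,d): return Rm(s["ee_rot"]).T@np.array(d)
E
python3 - <<'E'
from h import *
s=cv2.imread("pics/scene0.png");t=cv2.imread("pics/top0.png")
a=cv2.resize(s[170:290,270:500][:, :],None,fx=3.4,fy=3.4,interpolation=cv2.INTER_CUBIC)
cv2.imwrite("pics/s_crop.png",a)
crop(t,170,220,360,350,4,"pics/t_crop.png")
E
```

```text
(no output)
```

View pics/s_crop.png

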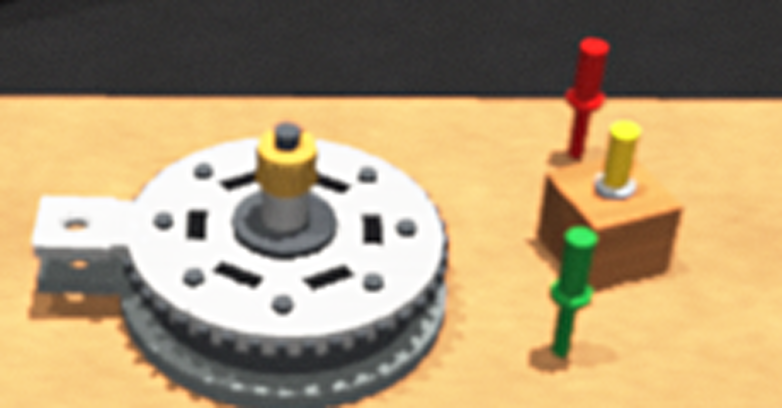

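View pics/t_crop.png

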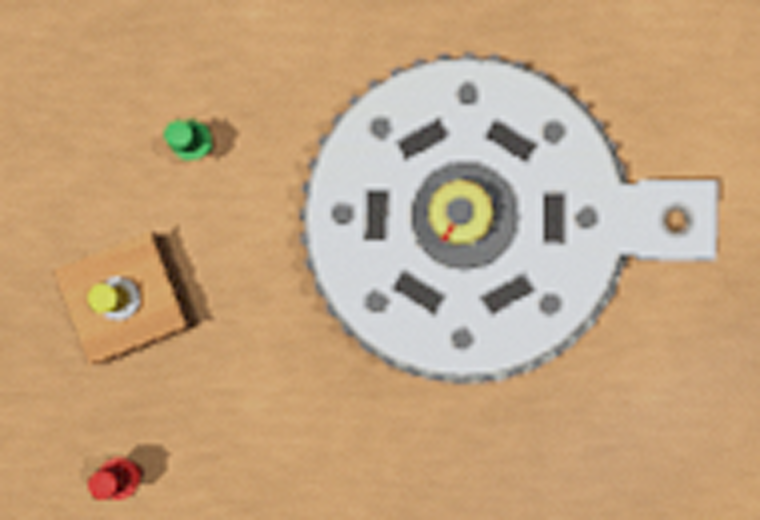

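The crops show the yellow pin standing in the block (top image, handle top at (195.5,294)). The tab hole is at (339,275) and the stud end at (285,273). Next I triangulate.

Run:
```python
from h import *
from rig import arm,cams
C={n:cams.capture(n) for n in("scene","top")}
def both(n,s,t): 
    X,e=tri([(C["scene"],s),(C["top"],t)]); print(n,X.round(1),e)
both("pintop",(453.8-.4,208.2-.2),(195.2,294.0))
both("hole",(292.3,235.2),(338.9,274.6))
both("studtop",(354.2,207.8),(284.7,272.7))
both("greentop",((579)/3.4+269.6,237/3.4+169.6),(170-.4+180/4,220-.4+132/4))
both("redtop",((594)/3.4+269.6,47/3.4+169.6),(170-.4+102/4,220-.4+484/4))
both("spring",(494,300),(185,203))
both("bearing",(163,241),(455,288))
print(atz(C["top"],(338.9,274.6),56),atz(C["top"],(195.2,294),97),atz(C["top"],(284.7,272.7),127))
s=arm.state(); r=Rm(s["ee_rot"]); print(r.round(3))
w=cams.capture("wrist"); print("cam in tool",r.T@(w["xyz"]-s["ee_pos"]),(r.T@Rm(w["rotation"])).round(3))
```

```text
pintop [453.5 254.4  96. ] [array([ 0.1, -0. ]), array([0.1, 0. ])]
hole [507.  -71.3  54.8] [array([-0.2, -0. ]), array([-0.2,  0. ])]
studtop [505.3  53.3 125.9] [array([-0.2,  0. ]), array([-0.1,  0. ])]
greentop [548.9 216.2  89.6] [array([ 0., -0.]), array([0., 0.])]
redtop [349.  251.2  89.2] [array([ 0.2, -0. ]), array([0.2, 0. ])]
spring [667.9 297.2  55.8] [array([ 0.3, -0. ]), array([0.2, 0. ])]
bearing [ 482.8 -362.2    7.7] [array([-0.3, -0. ]), array([-0.3,  0.1])]
[507.04142495 -71.64460654  56.        ] [453.54418578 254.3687448   97.        ] [505.26658531  52.97023557 127.        ]
[[ 0.909  0.416 -0.   ]
 [ 0.416 -0.909  0.001]
 [-0.    -0.001 -1.   ]]
cam in tool [ 7.34039261e+01 -3.71361558e-02 -1.40398948e+02] [[-0.     0.963  0.268]
 [ 1.    -0.     0.   ]
 [ 0.     0.268 -0.963]]
```

Pin top is at (453.5,254.4,96), tab hole at (507,-71.4,55) and stud at (505,53,126). The heights agree with the text. Moving round towards the pin, staying high.

```bash
python3 -m pendant '[[[51,-34,0],0],[[51,-34,0],0],[[51,-34,0],0],[[51,-34,0],0],[[51,-34,0],0],[[51,-34,0],0],[[51,-34,0],0],[[51,-34,0],0]]' && python3 -c "
from h import *
from rig import arm
s=arm.state();print(s['q'],s['ee_pos'])
r=Rm(s['ee_rot']);print(r.round(3));print(totool(s,np.array([453.5,254.4,200])-s['ee_pos']))"
```

```text
t: 1.3
ee_pos: [529.0, -172.4, 244.8]
ee_rot: [0.0, 0.977, 0.213, 0.0]
force: [0.3, -0.1, -0.2]
opening: 87.2
[ 0.50016799  0.16064118 -0.29610141  1.68325956  0.04862643  1.30426241
 -0.94745226] [ 528.98492656 -172.43336379  244.84379329]
[[ 0.91   0.415  0.001]
 [ 0.415 -0.91  -0.   ]
 [ 0.     0.001 -1.   ]]
[ 108.66267861 -419.63530875   44.6574776 ]
```

```bash
python3 -m pendant '[[[15.5,-59.9,0],0],[[15.5,-59.9,0],0],[[15.5,-59.9,0],0],[[15.5,-59.9,0],0],[[15.5,-59.9,0],0],[[15.5,-59.9,0],0],[[15.5,-59.9,0],0],[[0,0,0],-10.5]]' 0.1 && python3 -m pendant '[[[0,0,0],-10.5],[[0,0,0],-10.5],[[0,0,0],-10.5],[[0,0,0],-10.5],[[0,0,0],-10.5],[[0,0,0],-10.5],[[0,0,0],-10.5],[[0,0,0],-10.5]]' && python3 -m pendant '[[[0,0,0],-10.5],[[0,0,0],-10.5],[[0,0,0],-10],[[0,0,0],0],[[0,0,0],0]]'
python3 - <<'E'
from h import *
from rig import arm,cams
s=arm.state();print(s['q'],s['ee_pos'],s["force"])
r=Rm(s['ee_rot']);print(r.round(3));print(totool(s,np.array([453.5,254.4,84])-s['ee_pos']))
c=cams.capture("wrist");cv2.imwrite("pics/w1.png",c["image"]);print(proj(c,[[453.5,254.4,96.5]]),proj(c,[[453.5,254.4,57]]))
E
```

```text
t: 2.3
ee_pos: [450.3, 257.8, 245.0]
ee_rot: [-0.001, 0.952, 0.305, 0.0]
force: [-0.0, -0.9, 0.5]
opening: 48.1
t: 3.3
ee_pos: [452.5, 252.3, 244.6]
ee_rot: [0.0, 0.504, 0.863, 0.0]
force: [0.6, 1.2, -0.1]
opening: 47.6
t: 3.92
ee_pos: [452.6, 252.3, 244.6]
ee_rot: [0.0, 0.26, 0.966, 0.0]
force: [0.3, 0.5, 0.4]
opening: 47.9
[ 0.18957239  0.13788083 -0.84357766  1.74752934  0.1066711   1.30345211
  0.36673703] [452.60291559 252.27066594 244.59183444] [0.2513187  0.54537945 0.4035594 ]
[[-0.865  0.503  0.   ]
 [ 0.503  0.865  0.   ]
 [-0.     0.    -1.   ]]
[  0.30117821   2.28075175 160.59197856]
[[324.92192366 231.93294916]] [[324.54196308 219.47639815]]
```

View pics/w1.png

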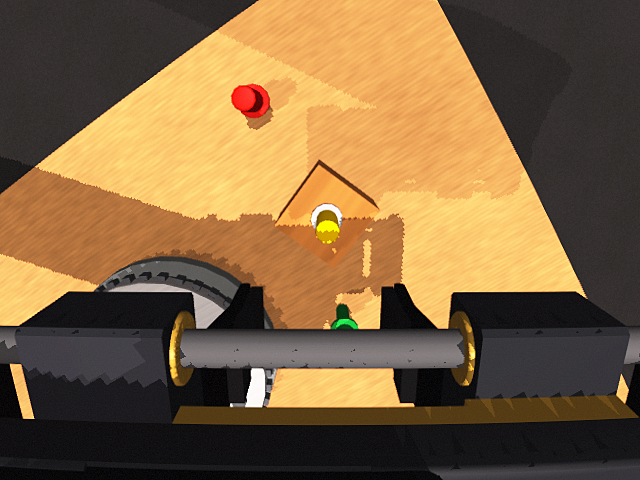

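The wrist view shows the yellow handle top at (327,231) against a predicted (325,232), about 1.4 mm off along tool y. Coming down.

```bash
python3 -m pendant '[[[0.3,3,30],0],[[0,0,40],0],[[0,0,40],0],[[0,0,20],0],[[0,0,0],0]]'
python3 - <<'E'
from h import *
from rig import arm,cams
s=arm.state();print(s['ee_pos'],s["force"])
print(totool(s,np.array([453.5,254.4,84])-s['ee_pos']))
c=cams.capture("wrist");cv2.imwrite("pics/w2.png",c["image"]);print(proj(c,[[453.5,254.4,96.5]]),proj(c,[[453.5,254.4,57]]))
E
```

```text
t: 4.6
ee_pos: [453.3, 254.9, 113.9]
ee_rot: [-0.001, 0.259, 0.966, -0.0]
force: [-0.1, -0.4, 0.1]
opening: 47.7
[453.28335025 254.88768064 113.90593543] [-0.14114478 -0.4253725   0.06730607]
[-0.47561499 -0.27322559 29.90566638]
[[320.87692429 314.17141141]] [[321.11874953 279.54905157]]
```

View pics/w2.png

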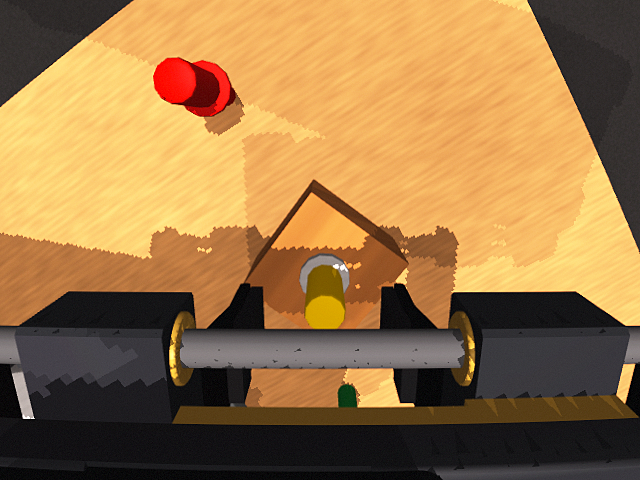

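The handle, top at (325,312), sits midway between the fingers. Going down and closing.

```bash
python3 -m pendant '[[[-0.3,0.7,15],0],[[0,0,15],0],[[0,0,0],0]]' && python3 -m pendant '[[[0,0,0],0],[[0,0,0],0],[[0,0,0],0],[[0,0,0],0],[[0,0,0],0]]' -1
python3 - <<'E'
from h import *
from rig import arm,cams
s=arm.state();print(s['ee_pos'],s["force"],s["wrist_torque"])
c=cams.capture("wrist");cv2.imwrite("pics/w3.png",c["image"])
E
```

```text
t: 5.03
ee_pos: [453.7, 255.1, 83.3]
ee_rot: [-0.001, 0.258, 0.966, -0.001]
force: [1.1, -0.4, 0.9]
opening: 47.7
t: 5.65
ee_pos: [454.5, 255.5, 84.8]
ee_rot: [0.0, 0.258, 0.966, 0.0]
force: [-0.1, -0.5, 2.2]
opening: 16.0
[454.51916504 255.53788761  84.75759676] [-0.10379138 -0.51132176  2.17494971] [ 0.00465756 -0.05116004 -0.01775075]
```

View pics/w3.png

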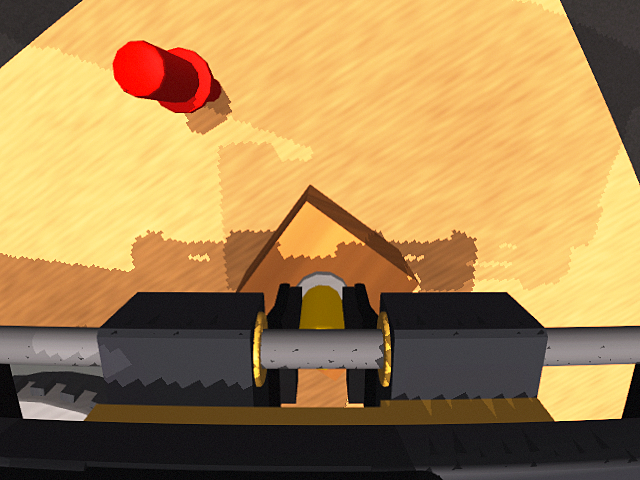

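The pin is held (opening 16 mm). Lifting 140 mm so the tip clears the stud on the way across.

```bash
python3 -m pendant '[[[0,0,-15],0],[[0,0,-30],0],[[0,0,-40],0],[[0,0,-40],0],[[0,0,-15],0],[[0,0,0],0]]'
python3 - <<'E'
from h import *
from rig import arm,cams
s=arm.state();print(s['q'],s['ee_pos'],s["force"],s["opening"])
print(totool(s,np.array([507,-71.4,225])-s['ee_pos']))
c=cams.capture("wrist");cv2.imwrite("pics/w4.png",c["image"])
c=cams.capture("scene");crop(c["image"],380,100,520,280,3,"pics/s4.png")
E
```

```text
t: 6.45
ee_pos: [454.7, 255.7, 225.4]
ee_rot: [0.001, 0.258, 0.966, 0.0]
force: [-0.1, -0.3, -1.3]
opening: 15.9
[ 0.18355626  0.16277072 -0.85104652  1.76781305  0.12885151  1.26677081
  0.34870331] [454.73827398 255.69621794 225.35491154] [-0.05785282 -0.33130132 -1.33554538] 15.942405983445978
[-208.55734556 -257.34622084    0.32555867]
```

View pics/s4.png

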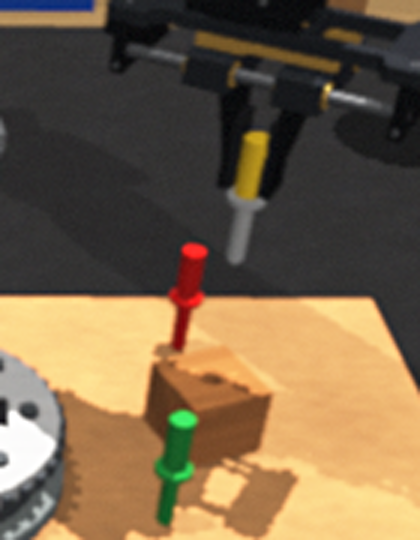

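View pics/w4.png

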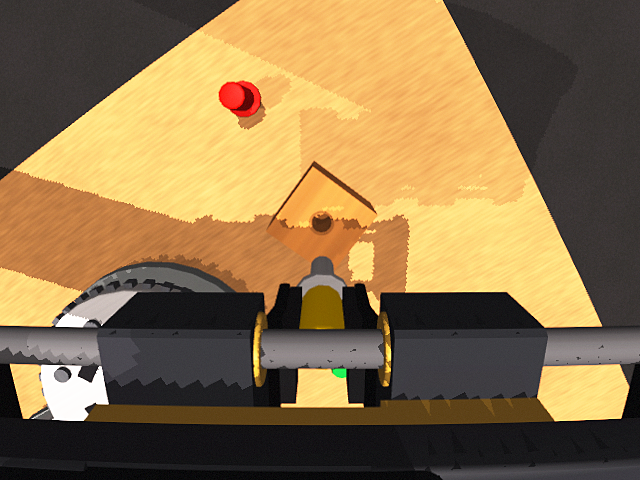

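```bash
python3 -m pendant '[[[-20,-25,0],0],[[-37.5,-46,0],0],[[-37.5,-46,0],0],[[-37.5,-46,0],0],[[-37.5,-46,0],0],[[-27,-33.5,0],0],[[-11.5,-14.8,0],0],[[0,0,0],0]]' && python3 -m pendant '[[[0,0,0],0],[[0,0,0],0]]'
python3 - <<'E'
from h import *
from rig import arm,cams
s=arm.state();print(s['q'],s['ee_pos'],s["force"],s["opening"])
print(totool(s,np.array([507,-71.4,225])-s['ee_pos']))
c=cams.capture("wrist");cv2.imwrite("pics/w5.png",c["image"]);crop(c["image"],260,170,400,290,5.5,"pics/w5c.png")
crop(cv2.imread("pics/w4.png"),260,170,400,290,5.5,"pics/w4c.png")
c=cams.capture("scene");crop(c["image"],230,100,410,280,3.3,"pics/s5.png")
E
```

```text
t: 7.55
ee_pos: [506.2, -71.9, 223.4]
ee_rot: [-0.001, 0.259, 0.966, 0.0]
force: [-0.2, 0.8, -0.7]
opening: 15.6
t: 7.8
ee_pos: [506.7, -69.7, 224.6]
ee_rot: [-0.0, 0.257, 0.966, 0.0]
force: [-0.1, 0.3, -0.8]
opening: 15.9
[ 0.60027392  0.10374848 -0.58217876  1.79956181  0.05969086  1.25576715
  1.05306312] [506.70661817 -69.68635515 224.59459637] [-0.14970759  0.26196873 -0.82095015] 15.904438787694877
[-1.10576563 -1.34150425 -0.40577381]
```

View pics/w5c.png

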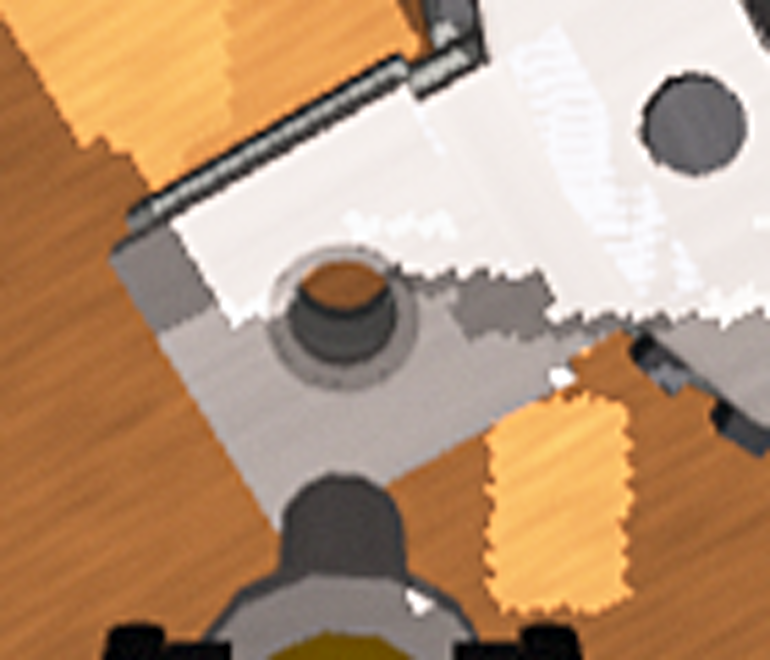

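View pics/w4c.png

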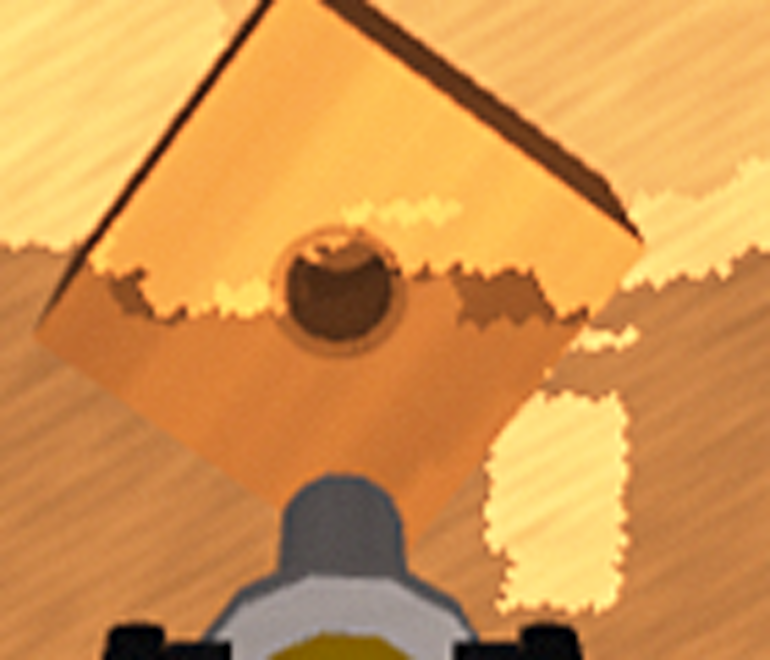

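View pics/s5.png

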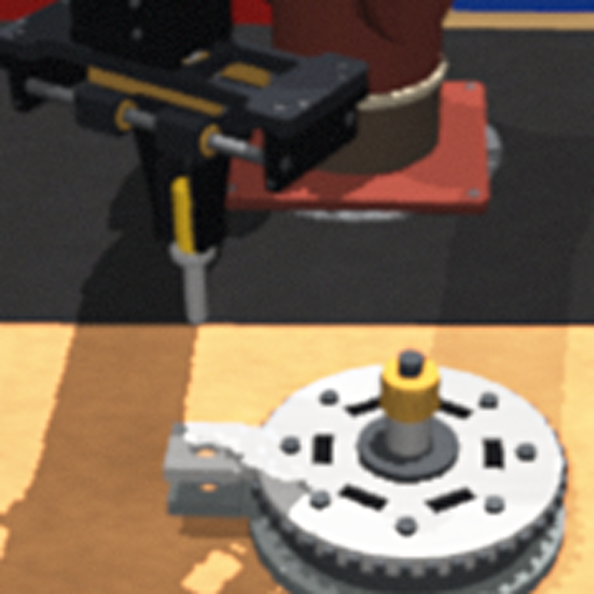

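Run:
```python
from h import *
from rig import arm,cams
s=arm.state();c=cams.capture("wrist");r=Rm(s["ee_rot"])
px=lambda u,v:(260+u/5.5-.4,170+v/5.5-.4)
def rel(uv,dz):  # TCP-relative in tool frame of point at height z
    P=atz(c,uv,s["ee_pos"][2]-dz); return r.T@(P-s["ee_pos"])
b=rel(px(340,291),225.35-52); t=rel(px(343,317),224.6-56)
print("block hole",b,"tab hole",t,"diff",t-b)
tip=rel(px(343,478+30),78); print("tip",tip)
print(proj(c,[s["ee_pos"]+r@np.array([0.3,0,78])]), px(343,478))
```

```text
block hole [ 1.16948468e+00 -1.05170882e-01  1.73349811e+02] tab hole [ -1.31262852   0.29841944 168.60023088] diff [-2.4821132   0.40359032 -4.74958042]
tip [ 1.55907496  0.22245455 77.99977344]
[[321.5469468 264.2044987]] (321.9636363636364, 256.5090909090909)
```

```bash
python3 -m pendant '[[[-1.7,0.1,20],0],[[0,0,30],0],[[0,0,20],0],[[0,0,10],0],[[0,0,0],0],[[0,0,0],0]]'
python3 - <<'E'
from h import *
from rig import arm,cams
s=arm.state();print(s['ee_pos'],s["force"],s["opening"])
c=cams.capture("wrist");cv2.imwrite("pics/w6.png",c["image"]);crop(c["image"],260,200,400,320,5.5,"pics/w6c.png")
c=cams.capture("scene");crop(c["image"],250,150,370,270,5,"pics/s6.png")
E
```

```text
t: 8.7
ee_pos: [508.8, -72.2, 145.5]
ee_rot: [0.001, 0.258, 0.966, 0.0]
force: [-0.5, 0.3, -0.5]
opening: 16.1
[508.818589   -72.19468603 145.48126419] [-0.48912408  0.31675184 -0.51652975] 16.14162359540168
```

View pics/w6c.png

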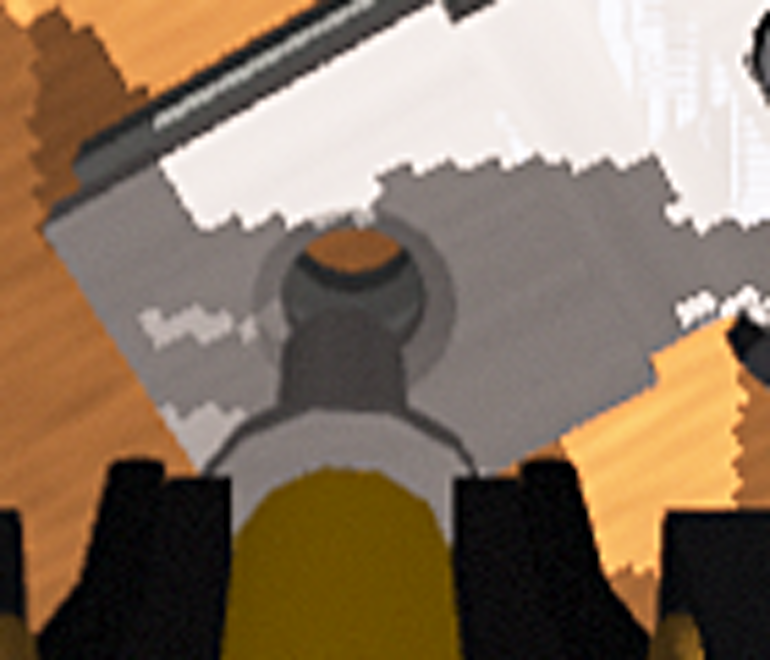

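View pics/s6.png

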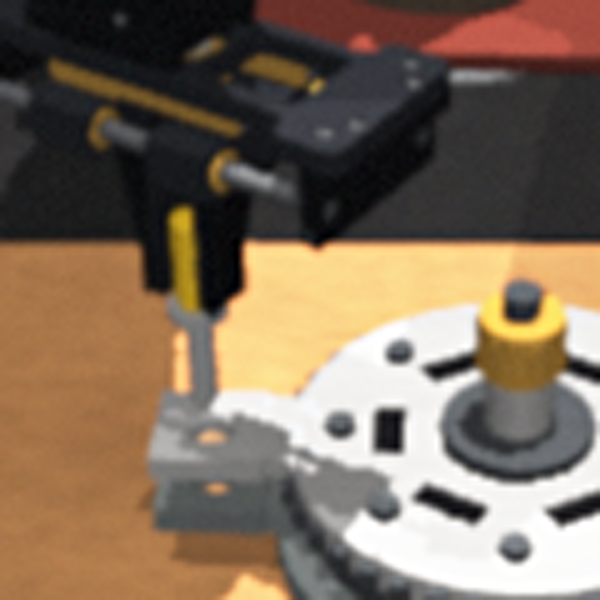

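Run:
```python
from h import *
from rig import arm,cams
for i in range(3):
    s=arm.state();c=cams.capture("wrist");r=Rm(s["ee_rot"])
    px=lambda u,v:(260+u/5.5-.4,200+v/5.5-.4)
    P=atz(c,px(354,306),56);print(s["ee_pos"],P,r.T@(P-s["ee_pos"]))
    # predicted chamfer circle & pin tip circle pixels, crop coords
q=lambda P:((proj(c,P)-[260,200])*5.5+2).round(0)
a=np.linspace(0,2*np.pi,8,endpoint=False)
print(q(P+np.c_[10.5*np.cos(a),10.5*np.sin(a),0*a]@r.T).tolist())
print("tipcircle r4 z78, x.3",q(s["ee_pos"]+np.c_[.3+4*np.cos(a),4*np.sin(a),0*a+78]@r.T).tolist())
print("shank z72",q(s["ee_pos"]+np.c_[.3+6*np.cos(a),6*np.sin(a),0*a+72]@r.T).tolist())
```

```text
[508.74078929 -72.26948843 145.40060501] [508.05388184 -70.29461196  56.        ] [ 1.69066451  1.33344056 89.39912609]
[508.69008782 -72.316899   145.32514957] [507.91565396 -70.29379601  56.        ] [ 1.78662115  1.33868718 89.3235184 ]
[508.59590983 -72.29601183 145.18354397] [507.75887994 -70.27680079  56.        ] [ 1.82140449  1.3082702  89.18213533]
[[354.0, 206.0], [428.0, 235.0], [457.0, 306.0], [426.0, 375.0], [354.0, 403.0], [281.0, 375.0], [250.0, 306.0], [280.0, 235.0]]
tipcircle r4 z78, x.3 [[341.0, 316.0], [370.0, 327.0], [382.0, 355.0], [370.0, 383.0], [341.0, 394.0], [312.0, 383.0], [300.0, 355.0], [312.0, 327.0]]
shank z72 [[341.0, 315.0], [386.0, 333.0], [404.0, 375.0], [386.0, 417.0], [341.0, 435.0], [296.0, 417.0], [278.0, 375.0], [296.0, 333.0]]
```

The hole is about 1.1 mm towards +tool y of the pin. I'll correct that and lower gently, watching the force.

```bash
python3 -m pendant '[[[0.4,1.1,0],0],[[0,0,6],0],[[0,0,6],0],[[0,0,6],0],[[0,0,5],0],[[0,0,0],0]]'
python3 - <<'E'
from h import *
from rig import arm,cams
s=arm.state();print(s['ee_pos'],s["force"],s["wrist_torque"],s["opening"])
c=cams.capture("wrist");cv2.imwrite("pics/w7.png",c["image"]);crop(c["image"],260,200,400,320,5.5,"pics/w7c.png")
E
```

```text
t: 9.7
ee_pos: [508.2, -71.0, 121.0]
ee_rot: [-0.0, 0.258, 0.966, 0.0]
force: [0.1, -0.6, -0.4]
opening: 15.9
[508.15943047 -71.03905632 121.0460713 ] [ 0.1050411  -0.64436177 -0.40808629] [ 0.06865405 -0.11552681 -0.00431141] 15.925050321547156
```

View pics/w7c.png

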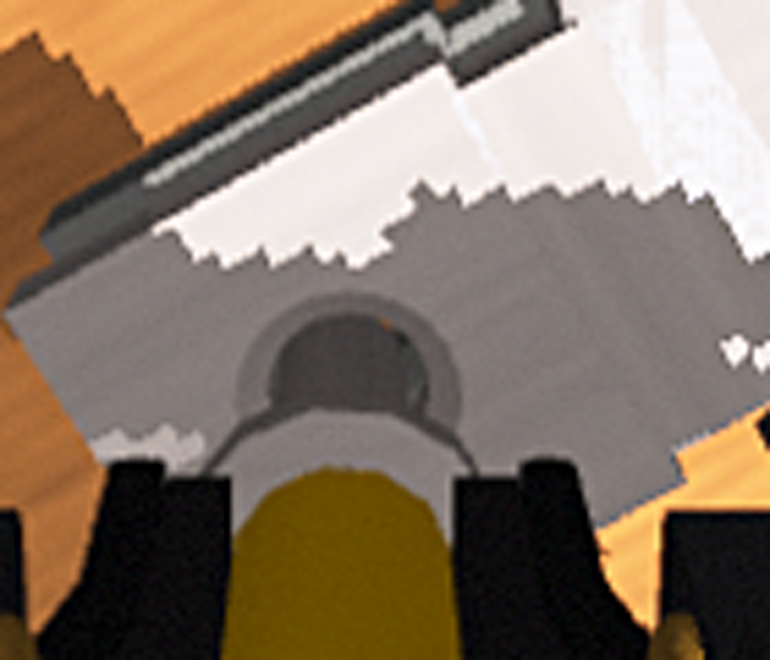

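The tip is inside the tab hole, slightly left of centre. Nudging it and continuing.

```bash
python3 -m pendant '[[[-0.3,0.8,0],0],[[0,0,5],0],[[0,0,5],0],[[0,0,5],0],[[0,0,5],0],[[0,0,4],0],[[0,0,0],0]]'
python3 - <<'E'
from h import *
from rig import arm,cams
s=arm.state();print(s['ee_pos'],s["force"],s["wrist_torque"],s["opening"])
c=cams.capture("wrist");cv2.imwrite("pics/w8.png",c["image"]);crop(c["image"],260,200,400,320,5.5,"pics/w8c.png")
E
```

```text
t: 10.62
ee_pos: [508.9, -70.5, 97.2]
ee_rot: [-0.0, 0.258, 0.966, 0.0]
force: [0.7, 0.2, -0.5]
opening: 16.1
[508.86921132 -70.51281628  97.18855292] [ 0.66260266  0.19196279 -0.4794262 ] [ 0.04308485 -0.1674947  -0.03278637] 16.12397284827647
```

View pics/w8c.png

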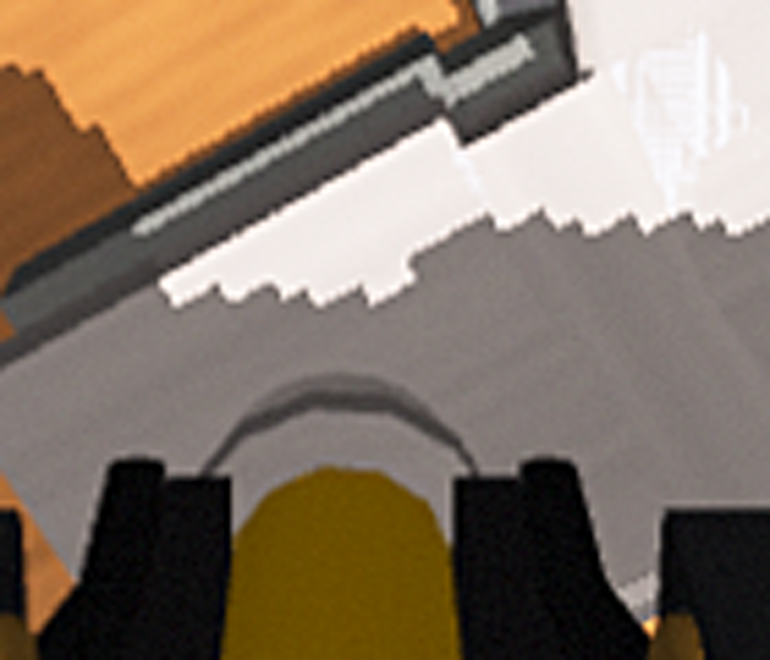

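No contact force, and the tip is through the lug mouth. Seating the collar.

```bash
python3 -m pendant '[[[0,0,3],0],[[0,0,3],0],[[0,0,2],0],[[0,0,0],0],[[0,0,0],0]]'
python3 - <<'E'
from h import *
from rig import arm,cams
s=arm.state();print(s['ee_pos'],s["force"],s["wrist_torque"],s["opening"])
c=cams.capture("wrist");cv2.imwrite("pics/w9.png",c["image"]);crop(c["image"],260,200,400,320,5.5,"pics/w9c.png")
c=cams.capture("scene");crop(c["image"],250,150,370,270,5,"pics/s9.png")
E
```

```text
t: 11.3
ee_pos: [509.2, -70.5, 89.6]
ee_rot: [0.0, 0.258, 0.966, 0.0]
force: [-0.0, 0.6, -0.5]
opening: 16.1
[509.1572678  -70.52225088  89.63515718] [-0.03185487  0.56340549 -0.48084715] [ 0.06022618 -0.11898364  0.02209901] 16.101250498042575
```

View pics/w9c.png

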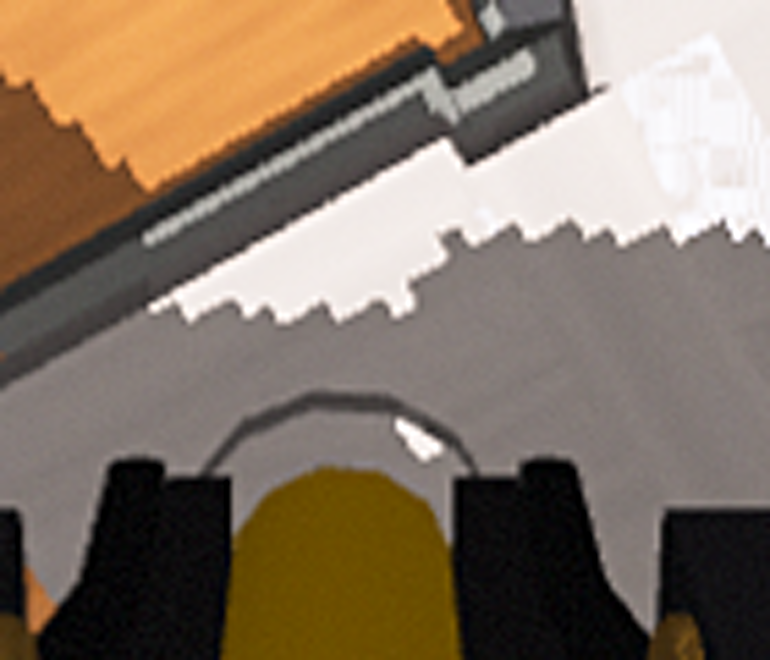

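View pics/s9.png

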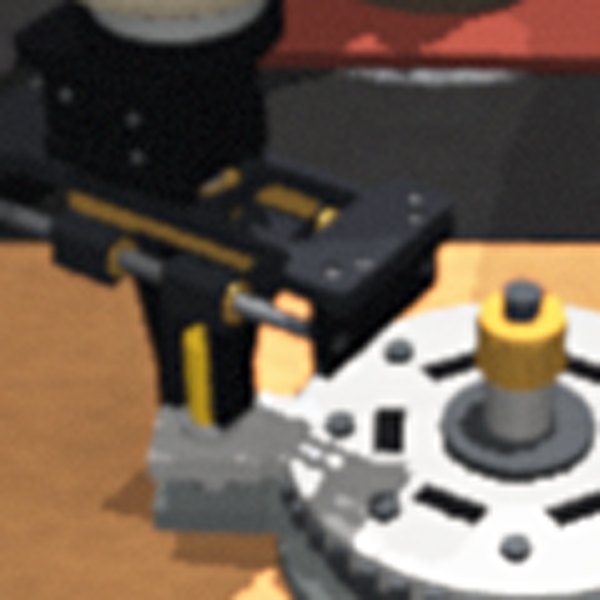

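```bash
python3 -m pendant '[[[0,0,1],0],[[0,0,0],0]]' && python3 -m pendant '[[[0,0,0],0],[[0,0,0],0],[[0,0,0],0],[[0,0,0],0]]' -0.2
python3 - <<'E'
from h import *
from rig import arm,cams
s=arm.state();print(s['ee_pos'],s["force"],s["wrist_torque"],s["opening"])
c=cams.capture("wrist");cv2.imwrite("pics/w10.png",c["image"])
E
```

```text
t: 11.65
ee_pos: [509.2, -70.5, 88.7]
ee_rot: [0.0, 0.258, 0.966, 0.0]
force: [-1.6, -0.5, 1.3]
opening: 16.1
t: 12.15
ee_pos: [509.1, -70.5, 88.5]
ee_rot: [-0.0, 0.258, 0.966, 0.0]
force: [-0.1, 0.5, 0.1]
opening: 33.9
[509.06015856 -70.53939903  88.51795289] [-0.11614348  0.4552826   0.09471054] [ 0.02514004 -0.17125444  0.02196975] 33.94396776158946
```

View pics/w10.png

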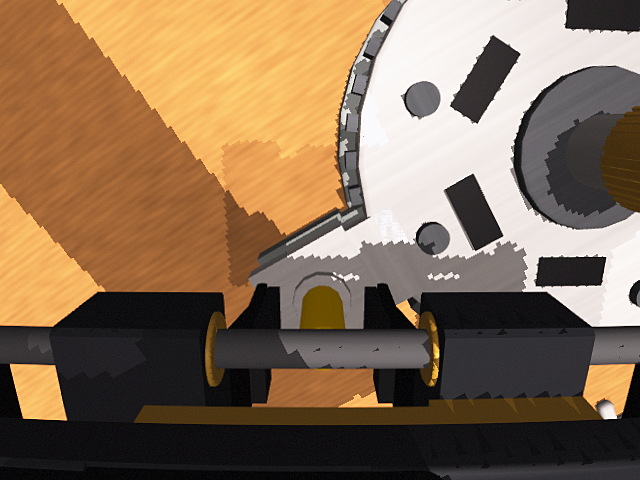

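Released. Retreat straight up and check the pin from the scene and top cameras.

```bash
python3 -m pendant '[[[0,0,-20],0],[[0,0,-40],0],[[0,0,-50],0],[[0,0,-10],0],[[0,0,0],0]]' && python3 -m pendant '[[[20,33,0],-8],[[0,0,0],0]]'
python3 - <<'E'
from h import *
from rig import arm,cams
s=arm.state();print(s['q'],s['ee_pos'],s["force"],s["opening"])
c=cams.capture("scene");crop(c["image"],250,150,370,270,5,"pics/s11.png")
c=cams.capture("wrist");cv2.imwrite("pics/w11.png",c["image"])
print("pred pin top",proj(c,[[508.5,-70.8,101]]))
E
```

```text
t: 12.82
ee_pos: [509.3, -70.7, 208.8]
ee_rot: [0.001, 0.258, 0.966, -0.0]
force: [-0.8, 0.6, -0.1]
opening: 34.5
t: 13.08
ee_pos: [507.3, -29.0, 207.0]
ee_rot: [-0.001, 0.187, 0.982, 0.0]
force: [-0.4, -0.5, -0.4]
opening: 34.9
[ 0.56293022  0.11714009 -0.62918619  1.826831    0.07159867  1.22293666
  1.10614268] [507.3232133  -28.99050477 206.9607844 ] [-0.44590855 -0.4515119  -0.43293612] 34.85918240435998
pred pin top [[261.25465351 275.16237265]]
```

View pics/s11.png

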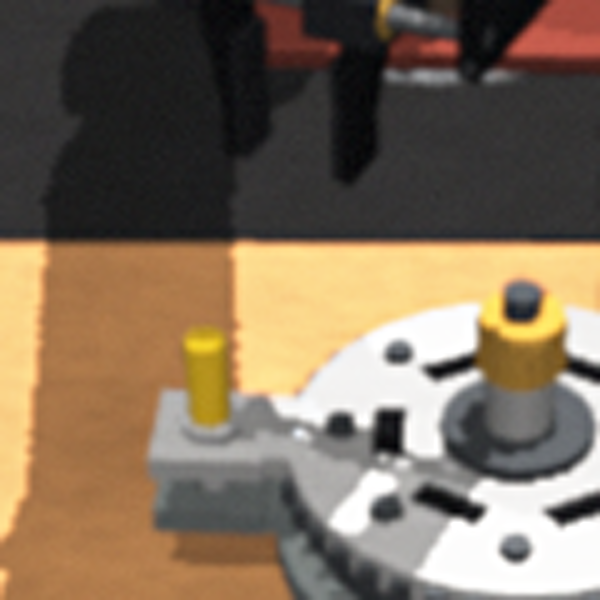

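View pics/w11.png

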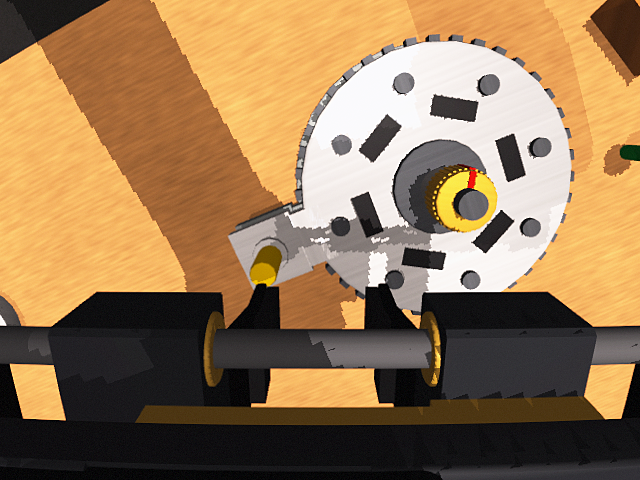

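The pin stands upright with its collar on the tab (scene crop, handle (205,340)–(208,420)), clear of the fingers. The wrist view shows the stud end at (472,204) and the red mark at (473,178). On to the nut.

Run:
```python
from h import *
from rig import arm,cams
s=arm.state();c=cams.capture("wrist")
st=atz(c,(472,204),127);m=atz(c,(472.5,178),117);o=atz(c,(465,202),116.5)
print("stud",st,"nut centre",o,"mark ang deg",np.degrees(np.arctan2(*(m-st)[1::-1])))
print(totool(s,np.array([507,54,207])-s["ee_pos"]),totool(s,np.r_[st[:2],207]-s["ee_pos"]),s["ee_pos"])
```

```text
stud [506.4944689   53.27152935 127.        ] nut centre [507.1655627   52.72846771 116.5       ] mark ang deg 146.2591765426395
[32.60931512 79.55151709  0.14400151] [32.80608598 78.68692962  0.14495356] [507.52821236 -31.97405129 207.12464275]
```

```bash
python3 -m pendant '[[[16.3,39.5,0],0],[[16.4,39.5,0],0],[[0,0,0],-10],[[0,0,0],-10],[[0,0,0],-10],[[0,0,0],-10],[[0,0,0],-10],[[0,0,0],-10]]' 0.3 && python3 -m pendant '[[[0,0,0],-10],[[0,0,0],-10],[[0,0,0],0],[[0,0,0],0]]'
python3 - <<'E'
from h import *
from rig import arm,cams
s=arm.state();print(s['q'],s['ee_pos'],s["force"],s["opening"]); r=Rm(s["ee_rot"]);print(np.degrees(np.arctan2(r[1,0],r[0,0])))
c=cams.capture("wrist");cv2.imwrite("pics/w12.png",c["image"])
P=np.array([506.8,53.5,127]);print(proj(c,[P]),totool(s,P-s["ee_pos"]))
E
```

```text
t: 14.22
ee_pos: [507.3, 52.3, 207.8]
ee_rot: [-0.001, -0.328, 0.945, 0.0]
force: [0.2, 0.1, -0.2]
opening: 56.7
t: 14.72
ee_pos: [507.3, 52.9, 208.2]
ee_rot: [-0.0, -0.483, 0.876, 0.0]
force: [0.5, -0.9, -0.1]
opening: 56.4
[ 0.56314881  0.14317016 -0.80920165  1.81586433  0.10963332  1.22904313
  2.30134624] [507.34313532  52.94832477 208.22036549] [ 0.52644954 -0.89303631 -0.06660334] 56.43350952457569
-122.22310418344186
[[322.95709364 262.77813073]] [-0.199686    0.71170204 81.22069143]
```

View pics/w12.png

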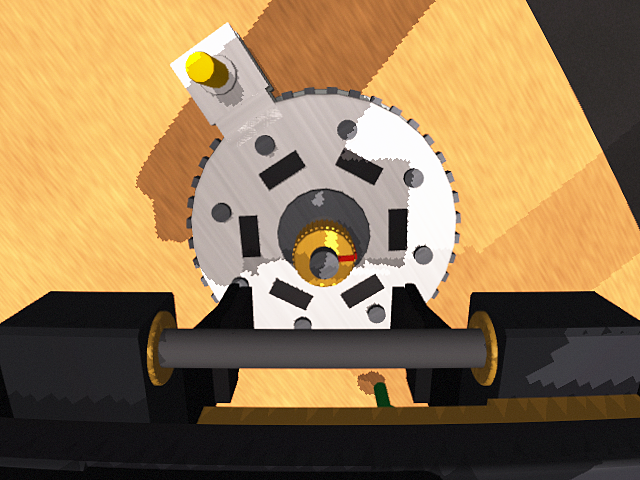

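The stud end is at (324,264), on the gripper centreline as predicted. Descending to the nut.

```bash
python3 -m pendant '[[[-0.3,1,20],0],[[0,0,35],0],[[0,0,30],0],[[0,0,10],0],[[0,0,0],0]]'
python3 - <<'E'
from h import *
from rig import arm,cams
s=arm.state();print(s['q'],s['ee_pos'],s["force"],s["opening"]); r=Rm(s["ee_rot"]);print(np.degrees(np.arctan2(r[1,0],r[0,0])))
c=cams.capture("wrist");cv2.imwrite("pics/w13.png",c["image"])
P=np.array([506.8,53.5,127]);print(proj(c,[P]),totool(s,P-s["ee_pos"]))
E
```

```text
t: 15.4
ee_pos: [506.6, 54.4, 113.6]
ee_rot: [-0.0, -0.485, 0.875, 0.0]
force: [-0.5, -0.1, 1.2]
opening: 56.3
[ 0.51905106  0.25255509 -0.79325652  1.92456978  0.20645991  1.04786439
  2.22097748] [506.64053248  54.38366175 113.57026314] [-0.50746751 -0.05614613  1.23479346] 56.34593030826346
-121.98237893607214
[[319.84265254 350.45511486]] [  0.66645964  -0.59312025 -13.43012137]
```

View pics/w13.png

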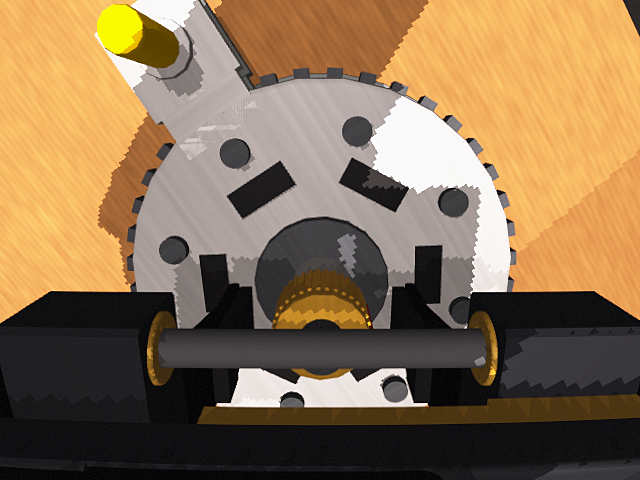

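```bash
python3 -m pendant '[[[0.4,0,7],0],[[0,0,0],0]]' && python3 -m pendant '[[[0,0,0],0],[[0,0,0],0],[[0,0,0],0],[[0,0,0],0]]' -1
python3 - <<'E'
from h import *
from rig import arm,cams
s=arm.state();print(s['q'],s['ee_pos'],s["force"],s["wrist_torque"],s["opening"]); r=Rm(s["ee_rot"]);print(np.degrees(np.arctan2(r[1,0],r[0,0])))
c=cams.capture("wrist");cv2.imwrite("pics/w14.png",c["image"])
c=cams.capture("top");cv2.imwrite("pics/t14.png",c["image"])
E
```

```text
t: 15.7
ee_pos: [506.5, 53.8, 106.6]
ee_rot: [0.0, -0.485, 0.874, -0.0]
force: [-0.5, -0.4, -0.4]
opening: 56.6
t: 16.2
ee_pos: [506.7, 53.9, 106.7]
ee_rot: [0.0, -0.485, 0.874, -0.0]
force: [0.5, -1.4, 0.1]
opening: 33.7
[ 0.51577605  0.26120458 -0.7906396   1.93186735  0.21537904  1.0338541
  2.21517843] [506.68548298  53.92329644 106.6853063 ] [ 0.53256982 -1.36484903  0.07848297] [ 0.04261976 -0.14368911  0.02542545] 33.72700551740212
-121.93820859305015
```

View pics/w14.png

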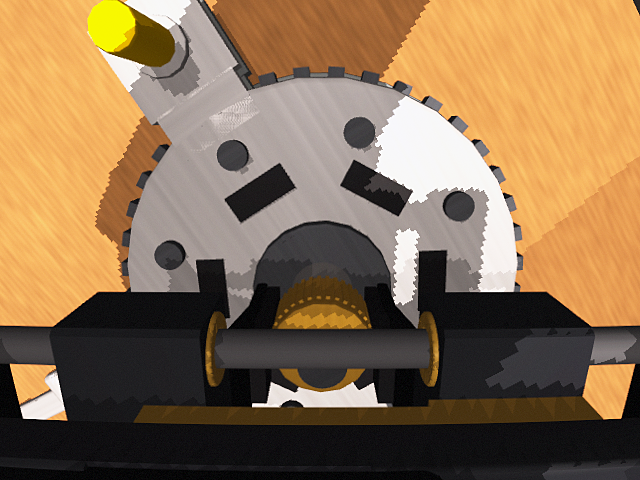

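Nut gripped (opening 33.7 mm). Turning clockwise, which is +tool z.

```bash
cat > st.py <<'E'
from h import *
from rig import arm
s=arm.state();r=Rm(s["ee_rot"]);print("q7",s['q'][6].round(3),s['ee_pos'].round(1),s["force"].round(1),s["wrist_torque"].round(3),s["opening"].round(2),"yaw",np.degrees(np.arctan2(r[1,0],r[0,0])).round(2))
E
python3 -m pendant '[[[0,0,0.1],10],[[0,0,0.1],10],[[0,0,0.1],10],[[0,0,0.1],10],[[0,0,0.1],10],[[0,0,0.1],10],[[0,0,0.1],10],[[0,0,0.1],10]]' && python3 st.py && python3 -m pendant '[[[0,0,0.1],10],[[0,0,0.1],10]]' && python3 st.py
```

```text
t: 17.3
ee_pos: [506.4, 55.0, 105.8]
ee_rot: [-0.0, 0.193, 0.981, 0.001]
force: [-0.2, 2.2, 0.2]
opening: 34.2Traceback (most recent call last):
  File "st.py", line 3, in <module>
    s=arm.state();r=Rm(s["ee_rot"]);print("q7",s['q'][6].round(3),s['ee_pos'].round(1),s["force"].round(1),s["wrist_torque"].round(3),s["opening"].round(2),"yaw",np.degrees(np.arctan2(r[1,0],r[0,0])).round(2))
                                                                                                                                      ^^^^^^^^^^^^^^^^^^
AttributeError: 'float' object has no attribute 'round'
```

```bash
sed -i 's/s\["opening"\].round(2)/round(s["opening"],2)/' st.py && python3 st.py && python3 -c "
from rig import cams; import cv2
c=cams.capture('top');cv2.imwrite('pics/t15.png',c['image']);c=cams.capture('scene');cv2.imwrite('pics/s15.png',cv2.resize(c['image'][170:260,310:430],None,fx=6,fy=6,interpolation=cv2.INTER_CUBIC))"
```

```text
q7 0.868 [506.4  55.  105.8] [-0.2  2.2  0.2] [ 0.8   -0.097  0.079] 34.23 yaw 157.79
```

View pics/s15.png

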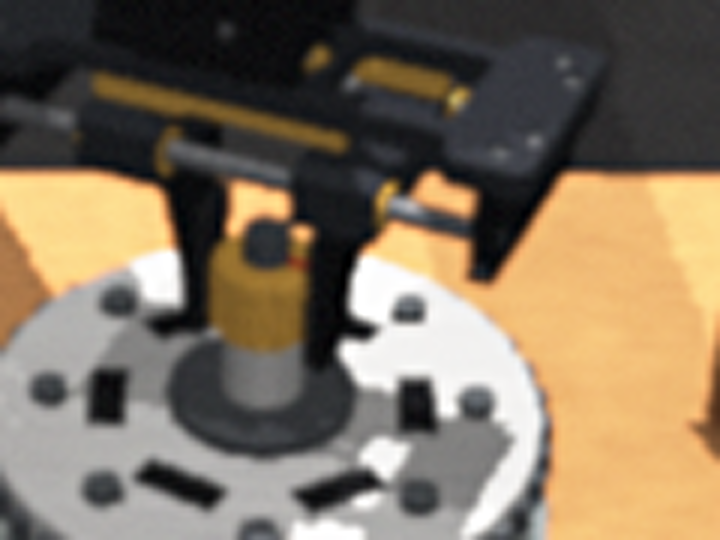

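The red mark at (297,264) followed the fingers round, so the nut is turning. Continuing in smaller batches.

```bash
python3 -m pendant '[[[0,0,0.1],10],[[0,0,0.1],10],[[0,0,0.1],10]]' >/dev/null&& python3 st.py && python3 -m pendant '[[[0,0,0.1],10],[[0,0,0.1],10]]'>/dev/null && python3 st.py && python3 -m pendant '[[[0,0,0.1],10],[[0,0,0.1],10]]' >/dev/null&& python3 st.py
```

```text
q7 0.365 [506.6  55.3 105.5] [ 1.2  5.  -1. ] [ 1.211 -0.319  0.113] 34.02 yaw 128.08
q7 0.025 [506.9  55.4 105.4] [ 2.4  6.3 -2.4] [ 1.322 -0.658  0.103] 34.29 yaw 108.09
q7 -0.315 [507.2  55.5 105.2] [ 3.9  5.9 -3.4] [ 1.252 -0.906  0.072] 34.05 yaw 88.09
```

```bash
python3 -c "
from rig import cams; import cv2
c=cams.capture('top');cv2.imwrite('pics/t16.png',c['image']);c=cams.capture('scene');cv2.imwrite('pics/s16.png',cv2.resize(c['image'][170:260,310:430],None,fx=6,fy=6,interpolation=cv2.INTER_CUBIC))"
```

```text
(no output)
```

View pics/s16.png

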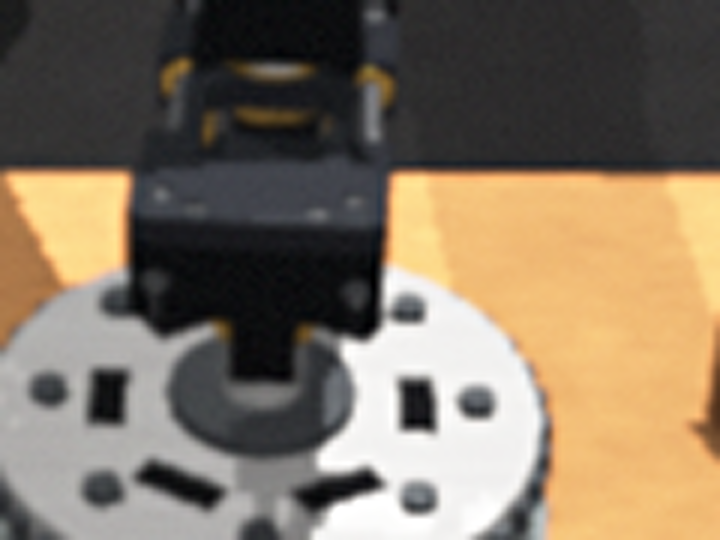

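```bash
python3 -m pendant '[[[0.8,0.4,0.1],10],[[0.5,0.3,0.1],10]]' >/dev/null&& python3 st.py && python3 -m pendant '[[[0,0,0.1],10]]'>/dev/null && python3 st.py && python3 -m pendant '[[[0,0,0],10]]'>/dev/null && python3 st.py
```

```text
q7 -0.658 [507.4  55.1 105.1] [-2.1 -1.7  4.4] [-0.473  0.438  0.581] 33.99 yaw 68.08
q7 -0.829 [507.5  55.1 105.1] [-3.1 -3.6  4.1] [-1.115  0.687  0.576] 34.21 yaw 58.08
q7 -0.999 [507.6  55.  105.1] [-1.4 -0.3  3.4] [-0.063 -0.043  0.531] 33.94 yaw 48.07
```

Torque jumped from 0.1 to 0.58 N·m and stayed there while turning on, so the nut is on its stop and the fingers are slipping. Noting the mark before backing off.

```bash
python3 -m pendant '[[[0,0,0],0]]' >/dev/null; python3 st.py; python3 -c "
from rig import cams; import cv2,numpy as np
c=cams.capture('wrist');w=c['image'][250:420,240:400];cv2.imwrite('pics/w17.png',cv2.resize(w,None,fx=3.4,fy=3.4,interpolation=cv2.INTER_CUBIC))
a=cv2.resize(cams.capture('top')['image'][245:305,255:315],None,fx=6,fy=6,interpolation=cv2.INTER_CUBIC);b=cv2.resize(cams.capture('scene')['image'][185:245,320:390],None,fx=6,fy=6,interpolation=cv2.INTER_CUBIC)
cv2.imwrite('pics/ts17.png',np.hstack([a,b]))"
```

```text
q7 -0.994 [507.6  55.2 105.1] [-0.2  0.6  4.4] [-0.051  0.005  0.258] 34.2 yaw 48.36
```

View pics/w17.png

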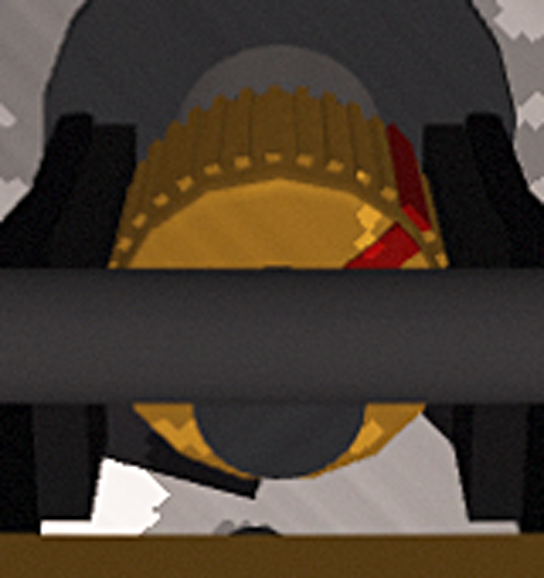

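View pics/ts17.png

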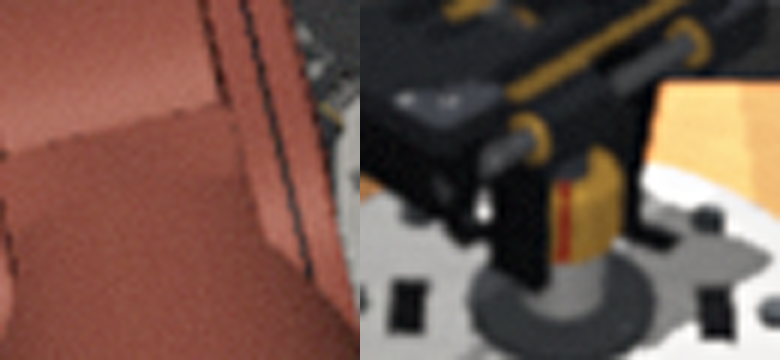

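```bash
cat > mark.py <<'E'
from h import *
from rig import arm,cams
import sys
u,v=float(sys.argv[1]),float(sys.argv[2])
s=arm.state();c=cams.capture("wrist");r=Rm(s["ee_rot"])
P=atz(c,(240+u/3.4-.4,250+v/3.4-.4),115.3)
t=r.T@(P-s["ee_pos"]);yaw=np.degrees(np.arctan2(r[1,0],r[0,0]))
for cx in(-1,0,1):
    a=np.degrees(np.arctan2(t[1],t[0]-cx)); print(cx,t.round(1),np.hypot(t[0]-cx,t[1]),"tool ang",a,"world",yaw-a)
E
python3 mark.py 412 228; python3 mark.py 430 228;python3 mark.py 414 215
```

```text
-1 [ 11.5  12.8 -10.2] 17.91092726730056 tool ang 45.5809903847027 world 2.777462773353996
0 [ 11.5  12.8 -10.2] 17.225840677528172 tool ang 47.95734473649488 world 0.4011084215618155
1 [ 11.5  12.8 -10.2] 16.57280478738097 tool ang 50.525694649054905 world -2.167241490998208
-1 [ 11.6  14.5 -10.2] 19.214486828839373 tool ang 49.17349658818505 world -0.869020507461137
0 [ 11.6  14.5 -10.2] 18.57613434328088 tool ang 51.508067250270194 world -3.2035911695462786
1 [ 11.6  14.5 -10.2] 17.97078268144148 tool ang 54.0043055552679 world -5.699829474543982
-1 [ 12.9  13.  -10.2] 19.00596138451395 tool ang 42.98435984031574 world 5.307556216233749
0 [ 12.9  13.  -10.2] 18.287135702739494 tool ang 45.12101174803784 world 3.170904308511652
1 [ 12.9  13.  -10.2] 17.595797687833976 tool ang 47.42898860133916 world 0.8629274552103325
```

The mark is at about 0° world, so the nut turned about 146° (2.55 rad) to its stop. That fits the stated 1.9–2.9 range. Backing off 90°.

```bash
python3 -m pendant '[[[0,0,-0.1],-10],[[0,0,-0.1],-10],[[0,0,-0.1],-10],[[0,0,-0.1],-10],[[0,0,-0.1],-10],[[0,0,-0.1],-10],[[0,0,-0.1],-10],[[0,0,-0.1],-10]]' && python3 st.py && python3 -m pendant '[[[0,0,-0.1],-10],[[0,0,0],0],[[0,0,0],0]]' && python3 st.py;  python3 -c "
from rig import cams; import cv2,numpy as np
c=cams.capture('wrist');w=c['image'][250:420,240:400];cv2.imwrite('pics/w18.png',cv2.resize(w,None,fx=3.4,fy=3.4,interpolation=cv2.INTER_CUBIC))
a=cv2.resize(cams.capture('top')['image'][245:305,255:355],None,fx=6,fy=6,interpolation=cv2.INTER_CUBIC);cv2.imwrite('pics/t18.png',a);b=cv2.resize(cams.capture('scene')['image'][170:270,270:400],None,fx=5,fy=5,interpolation=cv2.INTER_CUBIC)
cv2.imwrite('pics/s18.png',b)"
```

```text
t: 20.3
ee_pos: [506.9, 55.2, 105.8]
ee_rot: [-0.0, 0.434, 0.901, -0.0]
force: [-4.1, 0.4, 8.8]
opening: 34.5
q7 0.372 [506.9  55.2 105.8] [-4.1  0.4  8.8] [ 0.053  0.798 -0.144] 34.53 yaw 128.58
t: 20.68
ee_pos: [506.8, 55.1, 105.9]
ee_rot: [-0.001, 0.356, 0.934, -0.0]
force: [-4.2, 0.3, 9.3]
opening: 34.0
q7 0.536 [506.8  55.1 105.9] [-4.2  0.3  9.3] [0.028 0.823 0.034] 34.03 yaw 138.26
```

View pics/w18.png

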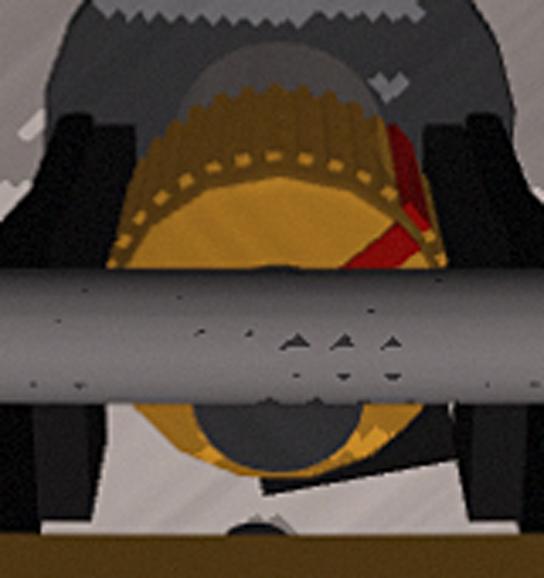

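View pics/s18.png

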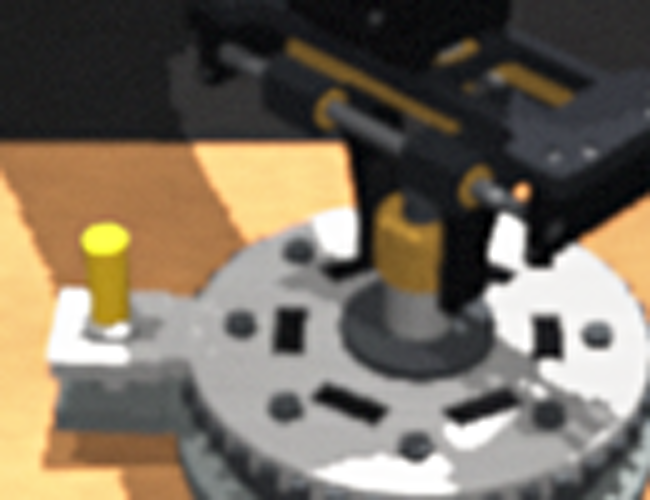

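In the wrist view the mark sits at the same place between the fingers, crop (412,225), as at the stop. There was no slip, and the tool turned 89.9°. The pin is still home at crop (107,280). A last stillness check, then handing in.

```bash
python3 -m pendant '[[[0,0,0],0],[[0,0,0],0],[[0,0,0],0]]' && python3 st.py && python3 mark.py 412 226
python3 - <<'E'
from h import *
from rig import arm,cams
C={n:cams.capture(n) for n in("scene",)}
# pin top in s18 crop (106,238)/5+(270,170)
print("pin top @z101",atz(C["scene"],(270+106/5-.4,170+238/5-.4),101), "hole was [507,-71.4] in the same cameras")
print(arm.state()["dq"].round(4)); print(arm.close_job())
E
```

```text
t: 21.2
ee_pos: [506.8, 55.1, 105.9]
ee_rot: [-0.0, 0.356, 0.934, -0.0]
force: [-3.9, -0.4, 8.9]
opening: 33.9
q7 0.536 [506.8  55.1 105.9] [-3.9 -0.4  8.9] [0.024 0.778 0.057] 33.9 yaw 138.26
-1 [11.4 13.  -9.4] 17.96610356852285 tool ang 46.41187122781831 world 91.8476024697057
0 [11.4 13.  -9.4] 17.29181069287232 tool ang 48.812563861059985 world 89.44690983646403
1 [11.4 13.  -9.4] 16.65030199850374 tool ang 51.403097514649915 world 86.8563761828741
pin top @z101 [508.01148972 -70.94500576 101.        ] hole was [507,-71.4] in the same cameras
[-0.001  -0.0012 -0.0015  0.0006  0.0004  0.0005  0.0012]
the job is handed in; nothing more can be done
None
```

I locked the clutch plate with the yellow pin, ran the nut down to its stop, backed it off a quarter turn and handed the job in at about 21 s. The gripper was still holding the nut. The system gives no verdict, so what follows is from my own checks.

- **Pin:** I took the yellow pin from the wooden block, leaving the green and red look-alikes, and lowered it through tab and lug until the collar touched. After release it stood upright with its collar on the tab. At the end its top was about 1 mm from the hole axis, within the camera error.
- **Nut at its stop:** I turned it clockwise about 146° (2.55 rad). The torque then jumped from about 0.1 to 0.58 N·m and the fingers slipped, which showed it had bottomed out.
- **Nut backed off:** The tool turned back 89.9°. The red mark moved from about 0° to 89° in world terms and kept its place between the fingers, so nothing slipped.
- **Final state:** The arm was still and the opening was 33.9 mm on the 35 mm nut. A leftover wrist force of about 10 N remained, far below the limit.

**Disagreements:** The fixed cameras and the arm differed by 1–2 mm. I corrected for this with the wrist camera while inserting the pin.

**Not checked:** I did not measure the spring, bearing ring or spanner again at the end. The arm never went near them.

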